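# Flip the stock tags of the tube bins

### The job

Each tube bin on the stock board has a hinged tag in front of it, green on one face and yellow on the other. With the fingertips, gently push tags over so that the tags of the bins packed full of tubes show green on top, and the tags of the empty or nearly empty bins show yellow on top, each resting on its stop. Nothing is to be pinched or picked up, and the bins and the other loose things must stay where they are.

Things in the scene. Friction and masses are not known exactly. Their poses are not given: they have to be found in the camera images.
- board: Light wooden base board fixed to the bench, 270 x 600 x 10 mm; origin at the centre of its underside. +y runs along the row of tags (left, seen from the robot), +x points away from the robot. Tag stands are at x = -80 mm, y = +210, +70, -70, -210 mm; a bin stands 150 mm behind each (x = +70 mm, same y) and belongs to that tag. Which stand and which bin is where changes.
- tag_a (a joint): Angle of tag a, a leaf green on one face, yellow on the other. 0 = on its stop leaning to the board's +y (left), yellow face up; 1.22 = on its other stop leaning to -y (right), green face up; 0.61 = upright. On either stop the leaf rises 55 degrees above level. It turns almost freely and falls, lightly damped, to the stop on the side it leans to.
- edge_a (a point): Middle of the black free edge of tag a. The leaf is 50 mm wide (along the hinge), 65 mm from hinge axis to free edge, 5 mm thick, 40 g. Resting, the free edge is 37 mm beside the hinge axis and 53 mm above it (118 mm above the bench). Neighbours leaning towards each other leave 65 mm between their free edges.
- tag_b (a joint): Angle of tag b, a leaf green on one face, yellow on the other. 0 = on its stop leaning to the board's +y (left), yellow face up; 1.22 = on its other stop leaning to -y (right), green face up; 0.61 = upright. On either stop the leaf rises 55 degrees above level. It turns almost freely and falls, lightly damped, to the stop on the side it leans to.
- edge_b (a point): Middle of the black free edge of tag b. The leaf is 50 mm wide (along the hinge), 65 mm from hinge axis to free edge, 5 mm thick, 40 g. Resting, the free edge is 37 mm beside the hinge axis and 53 mm above it (118 mm above the bench). Neighbours leaning towards each other leave 65 mm between their free edges.
- tag_c (a joint): Angle of tag c, a leaf green on one face, yellow on the other. 0 = on its stop leaning to the board's +y (left), yellow face up; 1.22 = on its other stop leaning to -y (right), green face up; 0.61 = upright. On either stop the leaf rises 55 degrees above level. It turns almost freely and falls, lightly damped, to the stop on the side it leans to.
- edge_c (a point): Middle of the black free edge of tag c. The leaf is 50 mm wide (along the hinge), 65 mm from hinge axis to free edge, 5 mm thick, 40 g. Resting, the free edge is 37 mm beside the hinge axis and 53 mm above it (118 mm above the bench). Neighbours leaning towards each other leave 65 mm between their free edges.
- tag_d (a joint): Angle of tag d, a leaf green on one face, yellow on the other. 0 = on its stop leaning to the board's +y (left), yellow face up; 1.22 = on its other stop leaning to -y (right), green face up; 0.61 = upright. On either stop the leaf rises 55 degrees above level. It turns almost freely and falls, lightly damped, to the stop on the side it leans to.
- edge_d (a point): Middle of the black free edge of tag d. The leaf is 50 mm wide (along the hinge), 65 mm from hinge axis to free edge, 5 mm thick, 40 g. Resting, the free edge is 37 mm beside the hinge axis and 53 mm above it (118 mm above the bench). Neighbours leaning towards each other leave 65 mm between their free edges.
- bin_1: Loose open teal bin, 90 x 112 x 55 mm (x, y, z), 1.0 kg, FULL: packed with 20 upright tubes with purple caps; the tubes' tops are 81 mm above the bin's underside. Origin at the centre of its underside, on the board.
- bin_2: Loose open teal bin, 90 x 112 x 55 mm (x, y, z), 1.0 kg, FULL: packed with 20 upright tubes with red caps; the tubes' tops are 81 mm above the bin's underside. Origin at the centre of its underside, on the board.
- bin_3: Loose open teal bin, 90 x 112 x 55 mm (x, y, z), 0.6 kg, NOT full: only three purple-capped tubes in one corner; the tubes' tops are 81 mm above the bin's underside. Origin at the centre of its underside, on the board.
- bin_4: Loose open teal bin, 90 x 112 x 55 mm (x, y, z), 0.6 kg, NOT full: empty. Origin at the centre of its underside, on the board.
- dropper: Small amber dropper bottle, 28 mm diameter, 65 mm high, loose on the bench in front of the board, on the robot's side; a bystander. Origin at the centre of its underside.
- slide_box: Red box of microscope slides, 55 x 85 x 32 mm, loose on the bench in front of the board, on the robot's side; a bystander. Origin at the centre of its underside.
- marker: Black and blue square marker pen, about 118 x 13 mm, 13 mm high, lying loose on the bench in front of the board, on the robot's side; a bystander. Origin at the centre of its underside (the long black part's middle).
- cup: Small white open cup, 32 mm wide, 28 mm high, loose on the board between tags and bins; a bystander. Origin at the centre of its underside.
- stand_a: Fixed white stand that carries tag a; origin at the centre of its underside, on the board's face, 10 mm above the bench. The hinge axis runs along the board's x, 55 mm straight above the origin (65 mm above the bench); the axes are parallel to the board's. Foot 76 (along x) x 34 x 6 mm; two posts 6 x 16 mm stand 32 mm either side of the centre along x and end 5 mm above the hinge axis.
- stand_b: Fixed white stand that carries tag b; origin at the centre of its underside, on the board's face, 10 mm above the bench. The hinge axis runs along the board's x, 55 mm straight above the origin (65 mm above the bench); the axes are parallel to the board's. Foot 76 (along x) x 34 x 6 mm; two posts 6 x 16 mm stand 32 mm either side of the centre along x and end 5 mm above the hinge axis.
- stand_c: Fixed white stand that carries tag c; origin at the centre of its underside, on the board's face, 10 mm above the bench. The hinge axis runs along the board's x, 55 mm straight above the origin (65 mm above the bench); the axes are parallel to the board's. Foot 76 (along x) x 34 x 6 mm; two posts 6 x 16 mm stand 32 mm either side of the centre along x and end 5 mm above the hinge axis.
- stand_d: Fixed white stand that carries tag d; origin at the centre of its underside, on the board's face, 10 mm above the bench. The hinge axis runs along the board's x, 55 mm straight above the origin (65 mm above the bench); the axes are parallel to the board's. Foot 76 (along x) x 34 x 6 mm; two posts 6 x 16 mm stand 32 mm either side of the centre along x and end 5 mm above the hinge axis.
There are look-alikes about, which are no part of the job. Leave any orange look-alike of the bin_2 alone.

How it is judged:
By the outcome, as a careful person would: the job done as asked, in the order asked, and still so for the second after the job is handed in, with the robot touching nothing.
It also fails if it takes over 54 s, if anything falls off the work surface, if the arm or the gripper's body presses on something with over 40 N, if the wrist force passes 120 N, or if a joint passes its speed limit or range.

### The arm

A 6-joint arm with a two-finger parallel gripper is mounted at the origin on the work surface. World frame = base frame: x ahead of the robot, y to its left, z up, the work surface at z = 0. Lengths are in mm, angles in rad, forces in N, time in s.
With the tool pointing down it reaches from about 275 to 750 mm from the base axis. Payload 10.2 kg.
Tool frame: the origin (TCP) lies between the finger pads; the fingertips stand 17 mm ahead of it and the grasp point (between the pads) lies 2 mm behind it (tips_ahead is the distance from the TCP to the fingertips, in mm); z points along the fingers, y is the line along which they close (so a half turn about z gives the same grasp; the last joint's range is limited). The gripper opens to 85 mm and grips with 20 to 120 N. Pads are 22 mm wide; open, the fingers measure 114 mm over their backs; the gripper's body (76 mm by 85 mm) begins 54 mm behind the grasp point. The pads swing forward as they close: fully open they stand 13 mm farther back than shut.
Start: joints at [-1.489, 0.313, 1.498, -0, 1.331, -0.223], TCP at [157.541, -500.812, 248.294] pointing down, gripper open.
Joint ranges: [-2.94, 2.94], [-0.97, 2.17], [0.19, 2.56], [-1.23, 4.37], [0.02, 3.11], [-2.88, 2.88]. Speed limits (rad/s): [2.39, 2.39, 3.01, 3.14, 3.14, 3.14].

### API

Orientations are given as a unit quaternion [w, x, y, z].
In Python, from rig import sense, capture, finish_job, boxes_of, tips_ahead gives the robot as it stands.
- The arm moves only by the tool drive_tool, never from a script. Its argument "commands" is text: rows parted by semicolons, each of 7 numbers parted by spaces: the shift along the world's x, y, z in units of 0.1 m (1.0 is 0.1 m), then the turn, a rotation vector about the world's x, y, z in units of pi/4 rad (1.0 is pi/4 rad), then the opening in per cent of the stroke, from 0 (shut) to 100 (fully open). A call has 1 to 20 rows; each row shifts and turns the commanded pose from where the row before left it; what a row does not reach is not made up. A row lasts 1/12 s, in which the tool goes at most 41.7 mm and 7.16 degrees, less where a joint would pass 70% of its speed; a pose out of reach is approached as far as the arm can. A call with a number of a shift or a turn outside -1 to 1 is refused whole. A call with a gripper value outside its range is refused whole. The fingers move at their own pace and stop on an object; "force" is the grip in N (left out, the last holds). Time passes only in rows, so rows that do not move let the fingers close. It gives the time, the measured TCP pose, the force, the opening and the grip force at its end, in the units of the state.
- sense(): the state, without advancing time (a new reading comes with each control period).
- capture(name): name is "scene" or "top" or "wrist"; returns a dict with "pixels" (400x640x3 uint8, blue, green, red), "fov_y" (degrees; the focal length in pixels is half the picture's height over the tangent of half this angle, whatever the lens; pixels are square), "cx", "cy" (the principal point, pixels), "position" and "attitude" of the camera in the world; the wrist camera has in their place "tool_from_camera" (4x4, takes a point from camera to tool coordinates, whose origin is the TCP and whose axes are the flange's). Camera axes: x right, y down, z forward; pixel columns grow to the right and rows downward; lengths in mm; the calibration is good to about 2 mm. A picture is of the moment at which its call begins: read the wrist's pose just before it. There is no depth.
- finish_job(): hands the job in; it is judged then, once.
Trained networks look in a picture, given as the dict that the camera call returned (one of the last four; its "shot" number tells which), for a name from the list of things; names that differ only in an ending like _2 or _b are one class to them, and where a whole thing is asked for, a point or a joint stands for the part that bears it (a point fixed in the world has none). Each returns a list of dicts, best first, with "confidence" (0 to 1); they miss things now and then, are a little off and sometimes report something else, mostly with a low value. They report only what shows in the picture. A call takes as long as a camera call. They do not tell look-alikes from the thing itself.
- boxes_of(picture, name): "position" ([column, row] in pixels, amid what is visible of it).
The state is a dict: "time_s": time; "joints": joint angles; "dq": joint speeds; "tau": joint torques, N m; "eef_pos": TCP position; "ee_rot": TCP orientation; "force": force on the tool from outside, world axes, zero at the start; "wrist_torque": the same for the moment, N m; "grip_width": opening from 0.0 (shut) to 1.0 (fully open); "grip_force": force on a finger pad.
Only numpy, scipy, OpenCV 4.12 (cv2) and the standard library are available. Lean on these libraries where they do the work, as an engineer would, in place of code of your own. Each camera call takes 0.05 s, during which the arm holds its last target. There are 200 camera calls.

## Working session

There is one attempt and no reset: what is moved stays moved. The work goes in short steps, Python scripts to look and compute and a tool call to move; the robot and the scene stay as the last step left them, time stands still between calls to the robot, and variables do not carry over. Pictures are saved under pics/ and viewed, at most 10 in all, crops included, and the job is handed in when it is done.

Besides the shell and the picture viewer there is one more tool, called after "Call:" by a JSON object that holds its "api" and its "payload", one argument or row to a line. drive_tool: Moves the arm, as the interface text tells. Shifts and turns lie within -1 to 1; 1 stands for 0.1 m of shift or pi/4 rad of turn. Its arguments: {"type":"object","properties":{"commands":{"type":"string"},"force":{"type":"number"}},"required":["commands"]}

```bash
mkdir -p pics
cat > h.py <<'E'
import numpy as np,cv2
from rig import *
from scipy.spatial.transform import Rotation as R
def rot(a):
    a=np.array(a,float)
    return a if a.shape==(3,3) else R.from_quat(a,scalar_first=True).as_matrix()
def world(p,px,z):
    f=p["pixels"].shape[0]/2/np.tan(np.radians(p["fov_y"])/2)
    d=rot(p["attitude"])@np.array([(px[0]-p["cx"])/f,(px[1]-p["cy"])/f,1])
    o=np.array(p["position"]);return o+d*(z-o[2])/d[2]
E
python3 - <<'E'
from h import *
for n in("top","scene"):
    p=capture(n);cv2.imwrite(f"pics/{n}0.png",p["pixels"])
    print(n,p["position"],p["attitude"],p["fov_y"])
    for k,z in(("edge_a",118),("tag_a",95),("stand_a",65),("bin_1",65),("board",10)):
        for b in boxes_of(p,k):print(k,np.round(b["position"]),round(b["confidence"],2),np.round(world(p,b["position"],z)))
E
```

```text
top [429.86939608  26.61961263 878.076921  ] [-0.07862808  0.76083047 -0.64064936  0.06725339] 56.128318299614705
edge_a [449. 240.] 0.9 [ 568. -210.  118.]
edge_a [317. 228.] 0.86 [546.  60. 118.]
edge_a [267. 223.] 0.74 [538. 162. 118.]
edge_a [379. 235.] 0.69 [553. -67. 118.]
tag_a [316. 228.] 0.95 [550.  63.  95.]
tag_a [264. 222.] 0.75 [542. 174.  95.]
tag_a [380. 234.] 0.66 [558. -72.  95.]
tag_a [271. 163.] 0.56 [675. 184.  95.]
tag_a [445. 244.] 0.53 [ 563. -208.   95.]
stand_a [319. 229.] 0.79 [552.  57.  65.]
stand_a [381. 239.] 0.76 [554. -80.  65.]
stand_a [443. 247.] 0.76 [ 559. -215.   65.]
stand_a [265. 227.] 0.61 [538. 175.  65.]
bin_1 [186. 273.] 0.87 [410. 321.  65.]
bin_1 [391. 174.] 0.8 [705. -80.  65.]
bin_1 [447. 242.] 0.24 [ 573. -222.   65.]
bin_1 [444. 248.] 0.17 [ 558. -217.   65.]
board [358. 222.] 0.95 [593. -27.  10.]
scene [1135.31195701   37.91165451  836.05800483] [-0.21788366  0.67929672  0.66577105 -0.21870436] 48.34296861873639
edge_a [197. 194.] 0.8 [ 583. -203.  118.]
edge_a [332. 185.] 0.8 [565.  72. 118.]
edge_a [379. 182.] 0.71 [561. 168. 118.]
edge_a [263. 191.] 0.71 [579. -69. 118.]
tag_a [329. 188.] 0.83 [557.  67.  95.]
tag_a [264. 191.] 0.75 [560. -70.  95.]
tag_a [198. 195.] 0.64 [ 567. -209.   95.]
tag_a [378. 181.] 0.53 [540. 170.  95.]
stand_a [261. 203.] 0.82 [570. -80.  65.]
stand_a [325. 196.] 0.73 [553.  57.  65.]
stand_a [380. 196.] 0.69 [558. 177.  65.]
stand_a [195. 210.] 0.68 [ 584. -219.   65.]
stand_a [293. 231.] 0.18 [643. -11.  65.]
bin_1 [395. 257.] 0.98 [706. 191.  65.]
bin_1 [438. 155.] 0.94 [442. 324.  65.]
bin_1 [256. 268.] 0.81 [725. -82.  65.]
bin_1 [328. 263.] 0.8 [717.  59.  65.]
board [293. 232.] 0.91 [608. -15.  10.]
```

Run:
```python
import cv2
a=cv2.imread("pics/top0.png")[120:290,150:490];cv2.imwrite("pics/t1.png",cv2.resize(a,None,fx=2.3,fy=2.3,interpolation=2))
a=cv2.imread("pics/scene0.png")[120:340,140:480];cv2.imwrite("pics/s1.png",cv2.resize(a,None,fx=2.3,fy=2.3,interpolation=2))
```

```text
(no output)
```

View pics/t1.png

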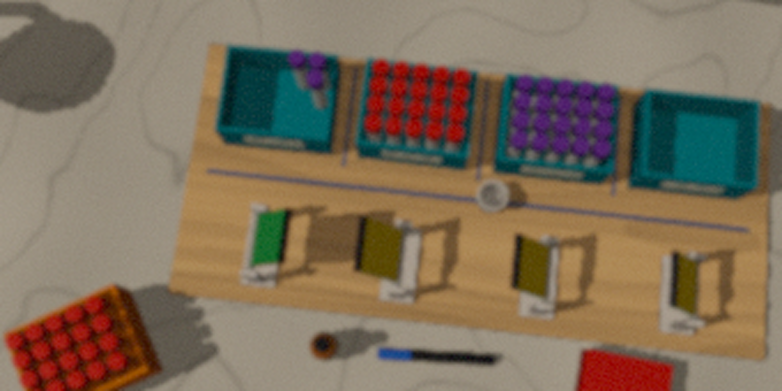

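View pics/s1.png

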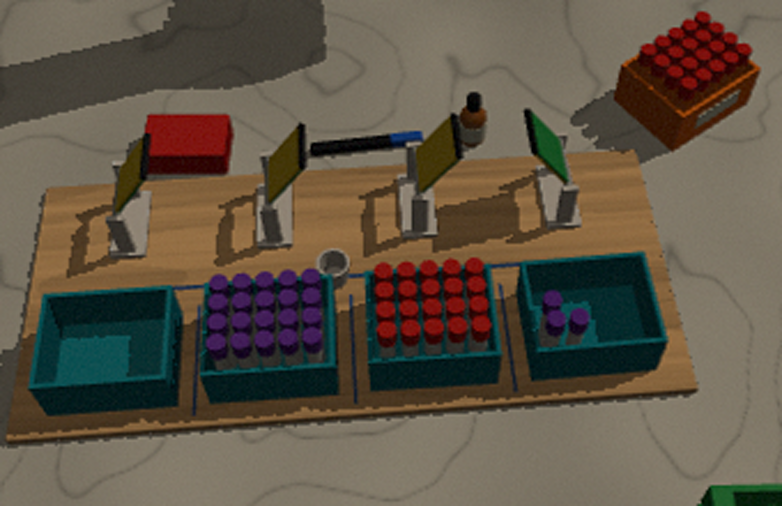

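The top crop shows, left to right (+y to −y):

| Bin | Bin position in crop | Tag | Tag position in crop | Action |
|---|---|---|---|---|
| three-tube | (278,95) | green | (268,238) | push to +y |
| red full | (418,105) | yellow | (382,250) | push to −y |
| purple full | (560,120) | yellow | (532,265) | push to −y |
| empty | (700,140) | yellow | (685,285) | already right |

There are two red-capped bins: a teal one on the board at (418,105) and an orange one off it at (85,340). The teal one on the board is bin_2. The orange one is the look-alike, so I leave it alone. The scene crop confirms this.

Run:
```python
from h import *
from scipy.optimize import least_squares
M=np.array([[135,300],[-135,300],[-135,-300],[135,-300]])
obs=[]
for n,o,c in(("top",(150,120),[(211,43),(169,291),(765,358),(772,100)]),("scene",(140,120),[(697,390),(635,152),(45,188),(5,440)])):
    p=capture(n)
    W=np.array([world(p,np.array(q)/2.3+o,10)[:2] for q in c]);print(np.round(W));obs.append(W)
def fit(Ws):
    g=lambda v:M@np.array([[np.cos(v[2]),np.sin(v[2])],[-np.sin(v[2]),np.cos(v[2])]])+v[:2]
    return least_squares(lambda v:np.concatenate([(g(v)-W).ravel() for W in Ws]),[600,-20,0]) 
for Ws in([obs[0]],[obs[1]],obs):
    r=fit(Ws);print(np.round(r.x,3),np.sqrt(np.mean(r.fun**2)))
x,y,t=r.x
for s in(210,70,-70,-210):print(s,np.round([x-80*np.cos(t)-s*np.sin(t),y-80*np.sin(t)+s*np.cos(t)]))
s=sense();print(s["eef_pos"],rot(s["ee_rot"]).round(3),s["grip_width"],tips_ahead if not callable(tips_ahead) else tips_ahead())
```

```text
[[ 750.  286.]
 [ 483.  270.]
 [ 518. -327.]
 [ 788. -312.]]
[[ 753.  289.]
 [ 488.  274.]
 [ 520. -323.]
 [ 786. -306.]]
[ 6.34747e+02 -2.06160e+01  6.10000e-02] 1.0180639448719246
[ 6.36834e+02 -1.64630e+01  5.60000e-02] 1.7555670519200752
[ 6.35791e+02 -1.85400e+01  5.90000e-02] 2.2677354337421285
210 [544. 186.]
70 [552.  47.]
-70 [560. -93.]
-210 [ 568. -233.]
[ 157.54249165 -500.81003112  248.29050672] [[ 0.954  0.3   -0.   ]
 [ 0.3   -0.954  0.   ]
 [-0.    -0.    -1.   ]] 1.0024693979979373 17.0
```

Call:
{"api": "drive_tool", "payload": {
  "commands": "0.195 0.309 0 0 0 0.153 0;0.195 0.309 0 0 0 0.153 0;0.195 0.309 0 0 0 0.153 0;0.195 0.309 0 0 0 0.153 0;0.195 0.309 0 0 0 0.153 0;0.195 0.309 0 0 0 0.153 0;0.195 0.309 0 0 0 0.153 0;0.195 0.309 0 0 0 0.153 0;0.195 0.309 0 0 0 0.153 0;0.195 0.309 0 0 0 0.153 0;0.195 0.309 0 0 0 0.153 0;0.195 0.309 0 0 0 0 0;0.195 0.309 0 0 0 0 0;0.195 0.309 0 0 0 0 0;0.195 0.309 0 0 0 0 0;0.195 0.309 0 0 0 0 0;0.195 0.309 0 0 0 0 0;0.195 0.309 0 0 0 0 0;0.195 0.309 0 0 0 0 0;0.195 0.309 0 0 0 0 0"
}}

```text
time_s: 2.37
eef_pos: [548.2, 119.1, 248.3]
ee_rot: [0.0, 0.687, 0.727, 0.0]
force: [0.7, -1.3, 0.4]
grip_width: -0.002
grip_force: 0.0
```

```bash
cat > w.py <<'E'
import sys
from h import *
s=sense();print(s["time_s"],s["eef_pos"],rot(s["ee_rot"]).round(3).tolist(),s["joints"],s["grip_width"])
p=capture("wrist");T=np.array(p["tool_from_camera"]);Rt=rot(s["ee_rot"])
p2=dict(p,attitude=Rt@T[:3,:3],position=Rt@T[:3,3]+s["eef_pos"])
im=p["pixels"].copy()
f=200/np.tan(np.radians(p["fov_y"])/2)
t=.059
for s0 in(210,70,-70,-210):   # project expected leaning edge ends
    for e in(-37,37):
        for u in(-25,25):
            bx,by=-80+u,s0+e
            P=np.array([635.8+bx*np.cos(t)-by*np.sin(t),-18.5+bx*np.sin(t)+by*np.cos(t),118])
            c=p2["attitude"].T@(P-p2["position"])
            if c[2]>0:
                q=(int(c[0]/c[2]*f+p["cx"]),int(c[1]/c[2]*f+p["cy"]));cv2.circle(im,q,4,(255,0,255),1)
cv2.imwrite(f"pics/{sys.argv[1]}.png",im)
E
python3 w.py w1
```

```text
2.3667 [548.19093286 119.10309217 248.31458825] [[-0.056, 0.998, 0.0], [0.998, 0.056, -0.0], [-0.0, 0.0, -1.0]] [ 5.11944570e-03  3.92443681e-01  1.38628577e+00 -2.09732483e-05
  1.36265064e+00 -5.10011828e-02] -0.0015301241455304311
```

View pics/w1.png

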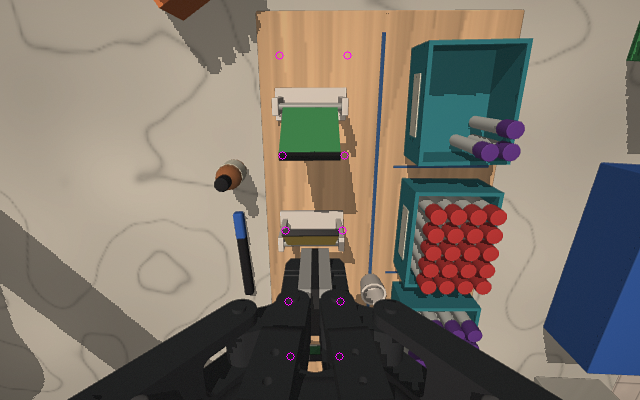

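The wrist view matches the fit. The leftmost tag's black edge is at row 155 and the next tag's at row 231, both on my projected points, and the TCP is over the gap between them. I'll descend and push the leftmost tag to +y.

Call:
{"api": "drive_tool", "payload": {
  "commands": "0 -0.02 -0.3 0 0 0 0;0 0 -0.3 0 0 0 0;0 0 -0.3 0 0 0 0;0 0 -0.23 0 0 0 0;0 0 -0.2 0 0 0 0;0 0 0 0 0 0 0;-0.005 0.09 0 0 0 0 0;-0.005 0.09 0 0 0 0 0;-0.005 0.09 0 0 0 0 0;-0.005 0.09 0 0 0 0 0;-0.005 0.08 0 0 0 0 0;-0.005 0.08 0 0 0 0 0;-0.005 0.08 0 0 0 0 0;-0.005 0.06 0 0 0 0 0;0 0.05 0 0 0 0 0;0 0 0 0 0 0 0;0 0 0 0 0 0 0;0 0 0 0 0 0 0"
}}

```text
time_s: 3.92
eef_pos: [543.6, 185.9, 115.2]
ee_rot: [-0.0, 0.687, 0.726, -0.0]
force: [0.1, 0.7, -0.2]
grip_width: 0.002
grip_force: 0.0
```

```bash
python3 w.py w2
```

```text
3.9167 [543.58062813 185.93374957 115.24175066] [[-0.056, 0.998, -0.0], [0.998, 0.056, -0.0], [-0.0, -0.0, -1.0]] [ 1.25750351e-01  5.52199832e-01  1.50841878e+00 -4.68761871e-05
  1.08111737e+00  7.02197178e-02] 0.001566642178831005
```

View pics/w2.png

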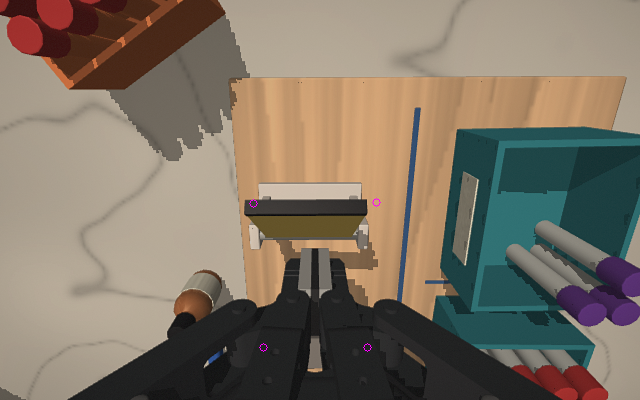

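Tag 1 now shows yellow, with its black edge (305,208) on the predicted stop. Next I push the red-bin tag to −y.

Call:
{"api": "drive_tool", "payload": {
  "commands": "0.01 -0.15 0 0 0 0 0;0.01 -0.15 0 0 0 0 0;0.01 -0.15 0 0 0 0 0;0.01 -0.15 0 0 0 0 0;0.005 -0.09 0 0 0 0 0;0.005 -0.09 0 0 0 0 0;0.005 -0.09 0 0 0 0 0;0.005 -0.09 0 0 0 0 0;0.005 -0.09 0 0 0 0 0;0.005 -0.08 0 0 0 0 0;0.005 -0.08 0 0 0 0 0;0.005 -0.08 0 0 0 0 0;0 -0.07 0 0 0 0 0;0 -0.05 0 0 0 0 0;0 0 0 0 0 0 0;0 0 0 0 0 0 0;0 0 0 0 0 0 0;0 0 0.2 0 0 0 0;0 0 0.3 0 0 0 0;0 0 0.3 0 0 0 0"
}}

```text
time_s: 5.63
eef_pos: [551.1, 45.7, 195.9]
ee_rot: [-0.001, 0.687, 0.727, -0.001]
force: [1.7, 0.4, 0.5]
grip_width: -0.001
grip_force: 0.0
```

Run:
```python
from h import *
p=capture("scene");cv2.imwrite("pics/s2.png",cv2.resize(p["pixels"][100:340,120:480],None,fx=2.2,fy=2.2,interpolation=2))
```

```text
(no output)
```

View pics/s2.png

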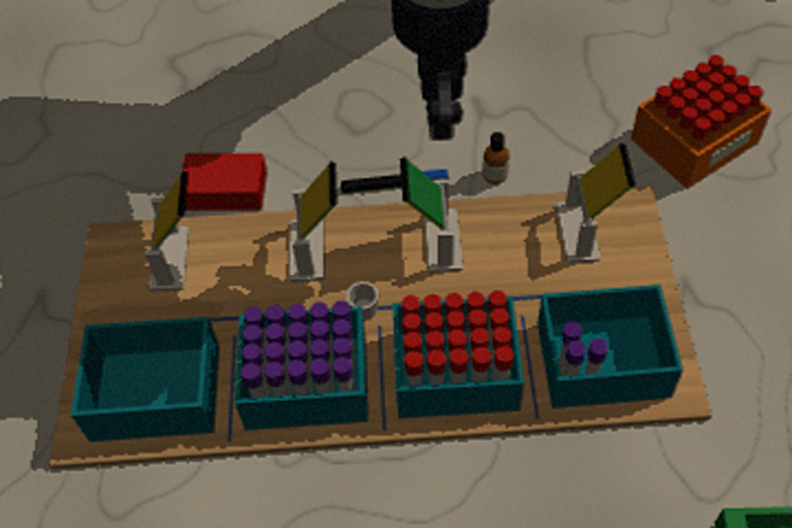

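The red-bin tag now shows green at (425,190). Next is the purple-bin tag, at (318,200) and still yellow.

Call:
{"api": "drive_tool", "payload": {
  "commands": "0.02 -0.25 0 0 0 0 0;0.02 -0.25 0 0 0 0 0;0.01 -0.19 0 0 0 0 0;0 0 0 0 0 0 0;0 0 -0.3 0 0 0 0;0 0 -0.3 0 0 0 0;0 0 -0.2 0 0 0 0;0 0 0 0 0 0 0;0.005 -0.09 0 0 0 0 0;0.005 -0.09 0 0 0 0 0;0.005 -0.09 0 0 0 0 0;0.005 -0.09 0 0 0 0 0;0.005 -0.08 0 0 0 0 0;0.005 -0.08 0 0 0 0 0;0.005 -0.08 0 0 0 0 0;0 -0.07 0 0 0 0 0;0 -0.05 0 0 0 0 0;0 0 0 0 0 0 0;0 0 0 0 0 0 0;0 0 0 0 0 0 0"
}}

```text
time_s: 7.35
eef_pos: [560.0, -95.6, 115.3]
ee_rot: [-0.0, 0.687, 0.727, -0.0]
force: [-0.1, 0.3, 0.6]
grip_width: 0.003
grip_force: 0.0
```

Call:
{"api": "drive_tool", "payload": {
  "commands": "0 0 0.2 0 0 0 0;0 0 0.3 0 0 0 0;0 0 0.3 0 0 0 0;0 0 0.4 0 0 0 0;0 0 0 0 0 0 0;0 0 0 0 0 0 0;0 0 0 0 0 0 0;0 0 0 0 0 0 0"
}}

```text
time_s: 8.02
eef_pos: [559.6, -95.4, 233.9]
ee_rot: [-0.001, 0.687, 0.727, -0.0]
force: [0.4, -0.1, -0.6]
grip_width: -0.001
grip_force: 0.0
```

Run:
```python
from h import *
p=capture("scene");cv2.imwrite("pics/s3.png",cv2.resize(p["pixels"][100:340,120:480],None,fx=2.2,fy=2.2,interpolation=2))
```

```text
(no output)
```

View pics/s3.png

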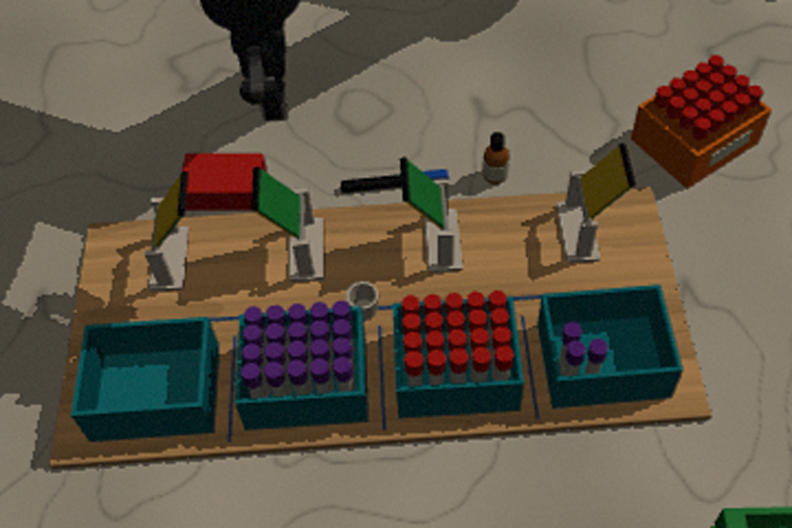

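The tags at (278,200) and (425,190), in front of the full bins, show green. Those at (168,210) and (607,180) show yellow. Nothing else has moved and the robot is clear, so I'll hand in.

```bash
python3 -c "
from rig import *
print(finish_job())"
```

```text
the job is handed in; nothing more can be done
None
```

The job is handed in: both full bins' tags show green, the empty and three-tube bins' tags show yellow, and nothing else was seen to move in the last picture.

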